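# Scrub a centrifuge bucket with a long brush

### The arm

A 6-joint arm with a two-finger parallel gripper is mounted at the origin on the work surface. World frame = base frame: x ahead of the robot, y to its left, z up, the work surface at z = 0. Lengths are in m, angles in rad, forces in N, time in s.
With the tool pointing down it reaches from about 0.35 to 0.85 m from the base axis. Payload 8.1 kg.
Tool frame: the origin (TCP) lies at the very end of the fingers, on their centre line; the grasp point (between the pads) lies 19 mm behind it; z points along the fingers, y is the line along which they close (so a half turn about z gives the same grasp; the last joint's range is limited). The gripper opens to 93 mm and grips with 3 to 60 N. Pads are 15 mm wide; open, the fingers measure 128 mm over their backs; the gripper's body (75 mm by 188 mm) begins 65 mm behind the grasp point.
Start: joints at [-1.422, 0.13, 1.488, -0, 1.523, -0.085], TCP at [0.139, -0.584, 0.195] pointing down, gripper open.
Joint ranges: [-2.96, 2.96], [-0.89, 2.26], [0.02, 2.5], [-1.34, 4.48], [0, 2.73], [-2.66, 2.66]. Speed limits (rad/s): [2.39, 2.39, 2.79, 3.14, 3.14, 3.14].

### API

Orientations are given as a rotation vector (axis times angle).
In Python, from plant import read_state, eyes, workorder gives the robot as it stands. The module is installed in compiled form; this text tells all that it offers.
- The arm moves only by the tool play_rows, never from a script. Its argument "targets" is one flat list of numbers, 4 for each row, row after row: the shift along the tool's x, y, z in cm, then the turn about the tool's z in degrees. In form: [dx, dy, dz, roll, dx, dy, dz, roll, ...]. A call has 1 to 8 rows; each row is the pose to reach, as a shift and turn from the pose commanded when the call began, along the tool's axes at that moment; what a row does not reach only later rows make up. A row lasts 1/12 s, in which the tool goes at most 41.7 mm and 7.16 degrees, less where a joint would pass 70% of its speed; a pose out of reach is approached as far as the arm can. A call with a gripper value outside its range is refused whole. "grip" is the finger opening in cm, from 0 to 9.3, set as the call begins (left out, the last holds). The fingers move at their own pace and stop on an object; "grip_force" is the grip in N (left out, the last holds). Time passes only in rows, so rows that repeat a pose let the fingers close. It gives the time, the measured TCP pose, the force, the opening and the grip force at its end, in the units of the state.
- read_state(): the state, without advancing time (a new reading comes with each control period).
- eyes.read_camera(name): name is "side" or "top" or "wrist"; returns a dict with "image" (400x640x3 uint8, red, green, blue), "vfov" (degrees; the focal length in pixels is half the picture's height over the tangent of half this angle, whatever the lens; pixels are square), "cx", "cy" (the principal point, pixels), "cam_to_world" (4x4, takes a point from camera to world coordinates); the wrist camera has in their place "T_tool_cam" (4x4, takes a point from camera to tool coordinates, whose origin is the TCP and whose axes are the flange's). Camera axes: x right, y up, looking along -z (the intrinsics and any distortion apply to the point x, -y, -z); pixel columns grow to the right and rows downward; lengths in m; the calibration is good to about 2 mm. A picture is of the moment at which its call begins: read the wrist's pose just before it. There is no depth.
- workorder.close_job(): hands the job in; it is judged then, once.
The state is a dict: "t": time; "q": joint angles; "dq": joint speeds; "joint_torque": joint torques, N m; "tool_pos": TCP position; "orientation": TCP orientation; "force": force on the tool from outside, world axes, zero at the start; "wrist_torque": the same for the moment, N m; "opening": finger opening in m; "gripper_force": force on a finger pad.
Only numpy, scipy, OpenCV 4.12 (cv2) and the standard library are available. Lean on these libraries where they do the work, as an engineer would, in place of code of your own. Each camera call takes 0.05 s, during which the arm holds its last target. There are 200 camera calls.

### The job

Take the long brush from its holder and scrub the inside of the aluminium bucket that leans in the stand: three strokes, each going down until the brush's springy end is felt pressing lightly on the rubber cushion at the bottom and then back up along the bucket until about half of the bristle head stands out of the mouth. Never press so hard that the springy end is squashed nearly all the way in, or scrape hard against the bucket. Then stand the brush gently back upright in its holder, bristles down, and leave everything else on the bench where it is.

Things in the scene. Friction and masses are not known exactly. Their poses are not given: they have to be found in the camera images.
- brush: Long bottle brush, 200 mm, about 0.1 kg, upright in the holder, bristles down. Origin: centre of its lower end (springy end not pressed); z runs from bristles to handle. White bristle head 0 to 52 mm (45 mm across, the bristles give; solid core 36 mm across); 8 mm steel rod to 130 mm; round grey handle 18 mm across from 130 to 200 mm (grip it there).
- tuft (a joint): How far the springy end of the brush (lowest 15 mm of bristles, 32 mm across) is pushed in, m: 0 free, stop at 0.014. A spring of about 700 N/m: 3 mm takes about 2 N, 10 mm about 7 N. About 0.001 to 0.002 under the brush's own weight.
- bucket: Bucket to scrub: plain aluminium cup, 58 mm outside, 48 mm bore, 110 mm tall, held fast in the white stand, leaning 25 degrees, mouth roughly towards the robot. Origin: centre of its underside; z runs along its axis out of the mouth. Inside, a rubber cushion is the floor: its top lies anywhere from 10 to 30 mm above the underside, is different every time and must be felt.
- bucket_mouth (a point): Centre of the mouth of the leaning bucket, on its axis, level with the rim (110 mm along the axis from its underside).
- holder: White round brush holder, fixed to the bench: open pot 74 mm outside and 64 mm inside, 60 mm tall, on a foot 100 mm across. Origin: centre of its underside on the bench; inner floor at z = 8 mm.
- stand: White stand of the leaning bucket, fixed: base plate 120 x 120 x 18 mm with two cheeks 103 mm tall at y = +-46 mm and a block 65 mm tall behind the bucket. Origin: centre of its underside; its -x is the way the bucket's mouth leans.
- rack: Bystander: white foam rack 60 x 130 mm with ten tubes, about 108 mm tall. Origin: centre of its underside.
- bottle: Bystander: amber capped bottle, 60 mm across, 120 mm tall. Origin: centre of its underside.
- spare: Bystander: a spare bucket like the one in the stand, but standing upright on the bench, 110 mm tall. Origin: centre of its underside.
There are look-alikes about, which are no part of the job. Leave any pink or yellow look-alike of the stand alone.

How it is judged:
On the way, in this order (a step that is already met when the one before it is completed fails the run):
1. the brush stands in the leaning bucket with its springy end pressed on the cushion at the bottom (pushed in more than 3 mm), first time (z of brush in the frame of bucket between -0.01 and 0.05 m and x of brush in the frame of bucket between -0.024 and 0.024 m and y of brush in the frame of bucket between -0.024 and 0.024 m and value of joint tuft above 0.003 m), for 0.15 s.
2. the brush is drawn up along the bucket, first time: its lower end more than 70 mm above the bucket's underside and not more than 5 mm above the mouth, on the way (z of brush in the frame of bucket between 0.07 and 0.115 m and x of brush in the frame of bucket between -0.024 and 0.024 m and y of brush in the frame of bucket between -0.024 and 0.024 m).
3. the brush stands in the leaning bucket with its springy end pressed on the cushion at the bottom (pushed in more than 3 mm), second time (all of step 1), for 0.15 s.
4. the brush is drawn up along the bucket, second time: its lower end more than 70 mm above the bucket's underside and not more than 5 mm above the mouth, on the way (all of step 2).
5. the brush stands in the leaning bucket with its springy end pressed on the cushion at the bottom (pushed in more than 3 mm), third time (all of step 3), for 0.15 s.
6. the brush is drawn up along the bucket, third time: its lower end more than 70 mm above the bucket's underside and not more than 5 mm above the mouth, on the way (all of step 4).
At the end, for the whole second after the job is handed in: The brush stands in its holder, bristles down on the inner floor (lower end within 30 mm of the holder's axis and less than 20 mm above the holder's underside), leaning less than 0.3 rad, at rest and released (z of brush in the frame of holder between -0.005 and 0.02 m and horizontal distance between brush and holder below 0.03 m and angle between brush's own z axis and vertical below 0.3 rad and linear speed of brush below 0.03 m/s and angular speed of brush below 0.3 rad/s); the robot touches nothing.
It fails at once if the springy end is squashed nearly all the way in (more than 11 mm) (value of joint tuft above 0.011 m).
It fails at once if the brush presses or scrapes on the bucket with more than 18 N (contact force between brush and bucket above 18 N).
It fails at once if a bystander (tube rack, bottle, spare bucket) is moved by more than 20 mm (distance of any of rack, bottle, spare from where it was at the start of the episode above 0.02 m).
It fails at once if the robot itself knocks hard on the bucket or the stand (over 20 N) (contact force between the arm and stand above 20 N).
It also fails if it takes over 72 s, if anything falls off the work surface, if the arm or the gripper's body presses on something with over 40 N, if the wrist force passes 120 N, or if a joint passes its speed limit or range.

## Working session

There is one attempt and no reset: what is moved stays moved. The work goes in short steps, Python scripts to look and compute and a tool call to move; the robot and the scene stay as the last step left them, time stands still between calls to the robot, and variables do not carry over. Pictures are saved under pics/ and viewed, at most 12 in all, crops included, and the job is handed in when it is done.

Besides the shell and the picture viewer there is one more tool, called after "Emit:" by a JSON object that holds its "op" and its "data". play_rows: Moves the arm, as the interface text tells. Its arguments: {"type":"object","properties":{"targets":{"type":"array"},"grip":{"type":"number"},"grip_force":{"type":"number"}},"required":["targets"]}

```bash
mkdir -p pics; python3 - <<'E'
from plant import read_state, eyes
import cv2, numpy as np
print(read_state())
for n in("side","top","wrist"):
    c=eyes.read_camera(n); cv2.imwrite(f"pics/{n}0.png",c["image"][:,:,::-1])
    print(n,{k:(np.round(v,4).tolist() if k!="image" else 0) for k,v in c.items()})
E
```

```text
{'t': 0.0, 'q': array([-1.42238645e+00,  1.31167591e-01,  1.48929268e+00,  1.06822792e-05,
        1.52297474e+00, -8.53924222e-02]), 'dq': array([-0.00010519,  0.00094826,  0.00022899, -0.00069257, -0.00093373,
       -0.00042131]), 'joint_torque': array([ 1.40917015e-03, -5.59834850e+01, -4.91755807e+01,  7.68764759e-02,
        3.49477027e-02, -1.60077325e-04]), 'tool_pos': array([ 0.13894607, -0.58305901,  0.19347628]), 'orientation': array([-3.11832166e+00, -3.66204260e-01,  7.43750546e-05]), 'force': array([ 0.13380095, -0.11880259,  0.09855436]), 'wrist_torque': array([-0.01292481,  0.01349434, -0.02523431]), 'gripper_force': 0.0, 'opening': 0.09296140846343369}
side {'image': 0, 'vfov': 54.6043, 'cx': 324.3593, 'cy': 201.093, 'cam_to_world': [[-0.9232, 0.2737, -0.2698, 0.2778], [-0.3842, -0.6428, 0.6627, 0.7334], [0.008, 0.7155, 0.6986, 0.8885], [0.0, 0.0, 0.0, 1.0]]}
top {'image': 0, 'vfov': 52.2415, 'cx': 328.3568, 'cy': 200.5999, 'cam_to_world': [[0.0061, 0.9925, -0.1223, 0.4231], [-0.9999, 0.0077, 0.0127, -0.0065], [0.0136, 0.1222, 0.9924, 1.2512], [0.0, 0.0, 0.0, 1.0]]}
wrist {'image': 0, 'vfov': 71.2293, 'cx': 321.6003, 'cy': 199.389, 'T_tool_cam': [[-0.0007, 0.9586, 0.2849, 0.08], [1.0, 0.0008, -0.0004, -0.0008], [-0.0006, 0.2849, -0.9586, -0.1902], [0.0, 0.0, 0.0, 1.0]]}
```

View pics/top0.png

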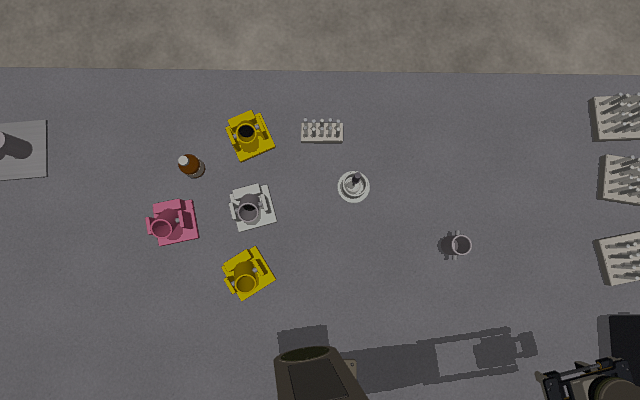

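View pics/side0.png

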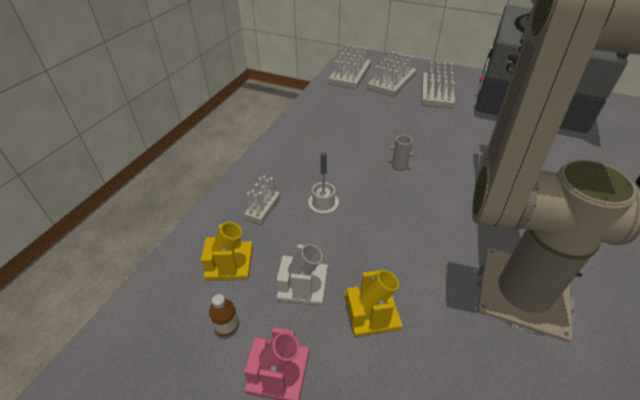

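The top view shows the white stand near (252,208), the holder near (353,187) with the brush handle top at about (356,176), and the spare at (461,245). The side view agrees: stand at (303,275), holder at (323,200).

```bash
cat > h.py <<'E'
from plant import read_state, eyes
import cv2, numpy as np
from scipy.spatial.transform import Rotation as R
def snap(n,fn=None):
    s=read_state(); c=eyes.read_camera(n)
    if n=="wrist":
        T=np.eye(4);T[:3,:3]=R.from_rotvec(s["orientation"]).as_matrix();T[:3,3]=s["tool_pos"]
        c["cam_to_world"]=T@c["T_tool_cam"]
    if fn: cv2.imwrite(fn,c["image"][:,:,::-1]); np.savez(fn+".npz",**c)
    return c
def ray(c,u,v):
    f=200/np.tan(np.radians(float(c["vfov"]))/2); M=c["cam_to_world"]
    d=M[:3,:3]@np.array([(u-c["cx"])/f,-(v-c["cy"])/f,-1]); return M[:3,3],d/np.linalg.norm(d)
def plane(c,u,v,z):
    o,d=ray(c,u,v); return o+d*(z-o[2])/d[2]
def proj(c,p):
    f=200/np.tan(np.radians(float(c["vfov"]))/2); M=c["cam_to_world"]
    q=M[:3,:3].T@(np.asarray(p)-M[:3,3]); return np.array([c["cx"]-f*q[0]/q[2],c["cy"]+f*q[1]/q[2]])
def meet(r1,r2):
    (o1,d1),(o2,d2)=r1,r2
    a,b=np.linalg.lstsq(np.c_[d1,-d2],o2-o1,rcond=None)[0]
    p,q=o1+a*d1,o2+b*d2; return (p+q)/2,np.linalg.norm(p-q)
def totool(p):
    s=read_state(); return R.from_rotvec(s["orientation"]).as_matrix().T@(np.asarray(p)-s["tool_pos"])*100
E
python3 - <<'E'
from h import *
t=snap("top","pics/top1.png"); s=snap("side","pics/side1.png")
for n,a,b in(("handle top",(356,175),(323.5,153)),("holder foot",(353,187),(324,202)),("mouth",(250,211),(310,257))):
    print(n,meet(ray(t,*a),ray(s,*b)))
print("holder foot z0",plane(t,353,187,0),plane(s,324,202,0.0))
print("stand",plane(t,252,208,0.018))
print(R.from_rotvec(read_state()["orientation"]).as_matrix().round(3))
E
```

```text
handle top (array([ 0.61833923, -0.09122672,  0.21043903]), np.float64(0.0009001924540036965))
holder foot (array([ 0.6185632 , -0.098496  ,  0.00685967]), np.float64(0.001573463080375725))
mouth (array([0.53248601, 0.19755711, 0.11515843]), np.float64(0.0007475317853434673))
holder foot z0 [ 0.62041584 -0.09881224  0.        ] [ 0.62041335 -0.10506809  0.        ]
stand [0.55062846 0.2091149  0.018     ]
[[ 0.973  0.232 -0.   ]
 [ 0.232 -0.973  0.001]
 [ 0.    -0.001 -1.   ]]
```

Emit:
{"op": "play_rows", "data": {"targets": [0, 0, -4, 0, 3, -2, -8, 0, 46, -36.7, -10.7, 0, 46, -36.7, -10.7, 0, 46, -36.7, -10.7, 0, 46, -36.7, -10.7, 0, 46, -36.7, -10.7, 0, 46, -36.7, -10.7, 0], "grip": 9.3, "grip_force": 20}}

```text
t: 0.92
tool_pos: [0.3116, -0.3643, 0.2817]
orientation: [3.12, 0.366, 0.0]
force: [0.4, -0.4, -1.3]
opening: 0.0932
gripper_force: 0.0
```

Emit:
{"op": "play_rows", "data": {"targets": [24, -19.3, -1.8, 0, 24, -19.3, -1.8, 0, 24, -19.3, -1.8, 0, 24, -19.3, -1.8, 0, 24, -19.3, -1.8, 0, 24, -19.3, -1.8, 0, 24, -19.3, -1.8, 0, 24, -19.3, -1.8, 0]}}

```text
t: 1.58
tool_pos: [0.5017, -0.1185, 0.2997]
orientation: [-3.118, -0.371, -0.002]
force: [0.6, -0.8, 0.2]
opening: 0.0931
gripper_force: 0.0
```

```bash
python3 - <<'E'
from h import *
print(read_state()["tool_pos"],read_state()["orientation"]);snap("wrist","pics/w1.png")
E
```

```text
[ 0.5017346  -0.11853035  0.29973152] [-3.11839579e+00 -3.71314913e-01 -2.01976300e-03]
```

View pics/w1.png

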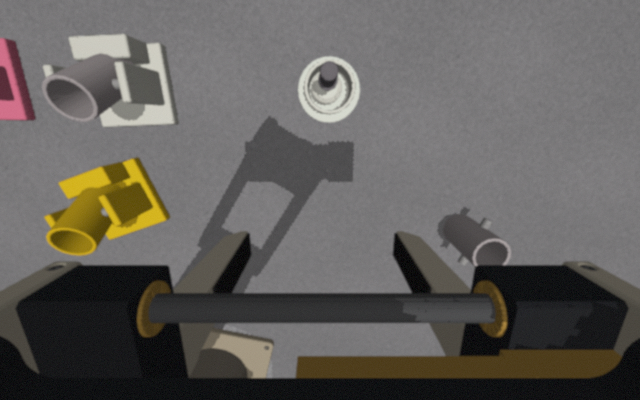

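The wrist view shows the holder at (329,90) with the handle top at (328,72), and the white stand with its bucket mouth ellipse near (75,95). I'll take a closer look at the stand.

Emit:
{"op": "play_rows", "data": {"targets": [1.4, -32, 0, 0, 1.4, -32, 0, 0, 1.4, -32, 0, 0, 1.4, -32, 0, 0, 1.4, -32, 0, 0, 1.4, -32, 0, 0, 1.4, -32, 0, 0, 1.4, -32, 0, 0]}}

```text
t: 2.3
tool_pos: [0.4379, 0.1944, 0.2996]
orientation: [-3.119, -0.368, -0.0]
force: [0.2, -0.6, -0.4]
opening: 0.0933
gripper_force: 0.0
```

Emit:
{"op": "play_rows", "data": {"targets": [0, 0, 0, 0, 0, 0, 0, 0]}}

```text
t: 2.47
tool_pos: [0.4385, 0.1928, 0.2994]
orientation: [3.119, 0.371, -0.0]
force: [0.6, 0.3, 0.9]
opening: 0.0933
gripper_force: 0.0
```

```bash
python3 - <<'E'
from h import *
print(read_state()["tool_pos"],read_state()["orientation"]);c=snap("wrist","pics/w2.png")
im=c["image"][:240,120:520,::-1]; cv2.imwrite("pics/w2c.png",cv2.resize(im,None,fx=2,fy=2,interpolation=cv2.INTER_CUBIC))
E
```

```text
[0.43853523 0.1927885  0.29938987] [ 3.11924362e+00  3.71352104e-01 -4.03192443e-04]
```

View pics/w2c.png

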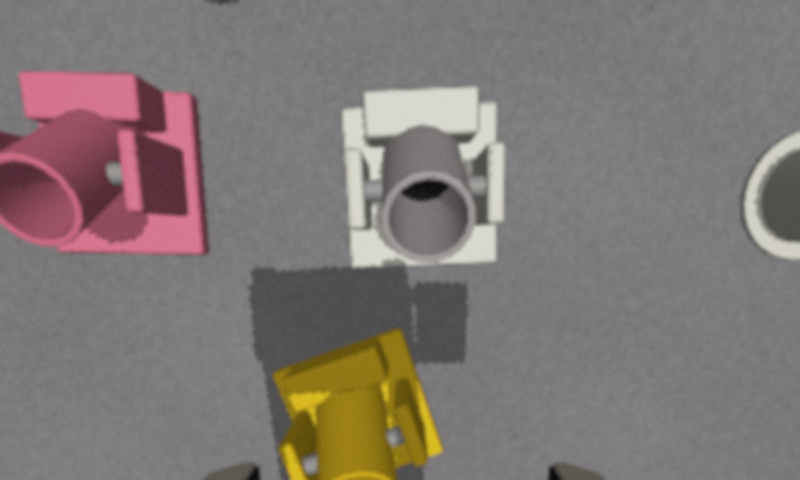

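The close view shows the white stand head on: base front corners at full-image (296,133) and (368,130.5), back corners (292,54) and (367.5,51.5), mouth centre near (335,108.5).

```bash
python3 - <<'E'
from h import *
c=dict(np.load("pics/w2.png.npz"))
P=[plane(c,u,v,0.018)[:2] for u,v in((296,133),(368,130.5),(367.5,51.5),(292,54))]
P=np.array(P);print(P.round(4)); print("centre",P.mean(0))
print("sides",np.linalg.norm(P-np.roll(P,-1,0),axis=1))
for a,b in((0,3),(1,2)): d=P[b]-P[a];print("x dir deg",np.degrees(np.arctan2(d[1],d[0])))
for a,b in((1,0),(2,3)): d=P[b]-P[a];print("y dir deg",np.degrees(np.arctan2(d[1],d[0])))
for z in(.105,.115,.125):print(z,plane(c,334.6,108.5,z))
w=cv2.imread("pics/w1.png")
a=cv2.resize(w[40:130,30:190],None,fx=5,fy=5,interpolation=cv2.INTER_CUBIC)
cv2.imwrite("pics/w1c.png",a)
w1=dict(np.load("pics/w1.png.npz"))
g=cv2.cvtColor(w,cv2.COLOR_BGR2GRAY); m=(g>150).astype(np.uint8); m[:, :270]=0; m[180:]=0; m[:,400:]=0
cs,_=cv2.findContours(m,cv2.RETR_EXTERNAL,cv2.CHAIN_APPROX_NONE); k=max(cs,key=cv2.contourArea)
e=cv2.fitEllipse(k);print(e,plane(w1,*e[0],.006), plane(w1,*e[0],.03))
E
```

```text
[[0.4808 0.2468]
 [0.5124 0.1327]
 [0.6246 0.1662]
 [0.5943 0.2772]]
centre [0.55302919 0.20572466]
sides [0.11838593 0.11708153 0.11510053 0.11748718]
x dir deg 15.018336522570873
x dir deg 16.624995819755515
y dir deg 105.47286368460692
y dir deg 105.26099289981131
0.105 [0.52978182 0.1977981  0.105     ]
0.115 [0.52942762 0.19817725 0.115     ]
0.125 [0.52907341 0.19855641 0.125     ]
((328.5802917480469, 88.96719360351562), (61.801185607910156, 66.27023315429688), 1.5333037376403809) [ 0.62376909 -0.09989925  0.006     ] [ 0.62155446 -0.09986711  0.03      ]
```

View pics/w1c.png

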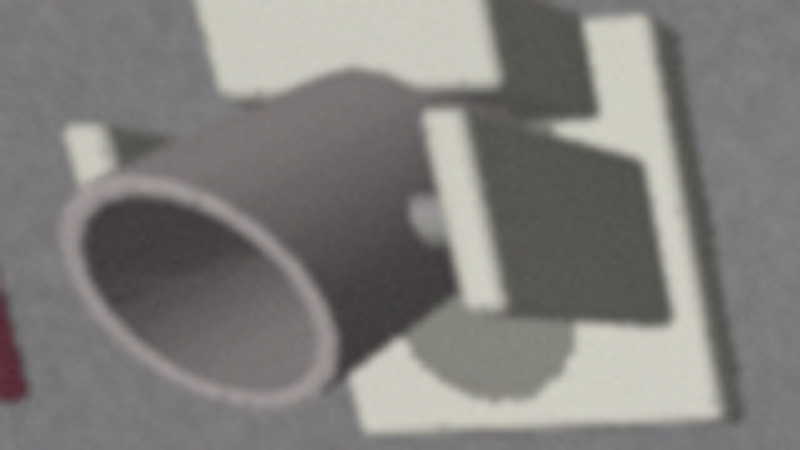

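In that crop the mouth ellipse spans x 60–338 and y 175–407, so its centre is at about (69.8,98.2) in w1.

```bash
python3 - <<'E'
from h import *
c=dict(np.load("pics/w2.png.npz"));w=dict(np.load("pics/w1.png.npz"))
t=dict(np.load("pics/top1.png.npz"));s=dict(np.load("pics/side1.png.npz"))
print(meet(ray(c,334.6,108.5),ray(w,69.8,98.2)))
print(meet(ray(c,334.6,108.5),ray(s,310,257)))
m=meet(ray(c,334.6,108.5),ray(w,69.8,98.2))[0]
print("handle",meet(ray(w,328.3,69),ray(s,323.5,153)),meet(ray(w,328.3,69),ray(t,356,175)))
E
```

```text
(array([0.52899387, 0.19900036, 0.13522619]), np.float64(0.0005762121572693162))
(array([0.53065297, 0.19887815, 0.11781332]), np.float64(0.0029038868922286877))
handle (array([ 0.6208627 , -0.09551631,  0.20685165]), np.float64(0.002318162891093417)) (array([ 0.62808122, -0.09475844,  0.16350994]), np.float64(0.0010010853761463))
```

```bash
python3 - <<'E'
from h import *
s=dict(np.load("pics/side1.png.npz"))
for z in (.115,.125,.135): print(z,proj(s,(0.5295,.1987,z)))
w=cv2.imread("pics/side1.png")
cv2.imwrite("pics/s1c.png",cv2.resize(w[230:320,260:350],None,fx=6,fy=6,interpolation=cv2.INTER_CUBIC))
E
```

```text
0.115 [311.05824748 257.78389134]
0.125 [310.99324632 255.29752935]
0.135 [310.92728776 252.77454607]
```

View pics/s1c.png

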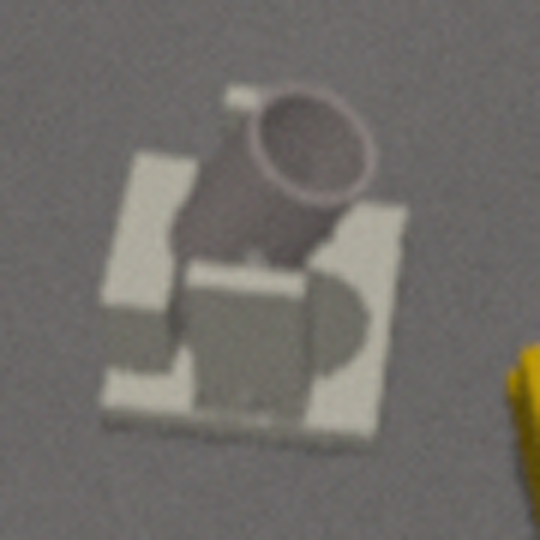

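In the side crop the mouth ellipse is centred at full-image (312.2,254), which puts the mouth at z of about 0.130. I take the mouth as (0.529, 0.199, 0.131), with stand yaw 15.5°. Next I go over the brush.

Emit:
{"op": "play_rows", "data": {"targets": [11, 32.4, 0, -2, 11, 32.4, 0, -2, 11, 32.4, 0, -2, 11, 32.4, 0, -2, 11, 32.4, 0, -2, 11, 32.4, 0, -2, 11, 32.4, 0, -2, 11, 32.4, 2, -2]}}

```text
t: 3.18
tool_pos: [0.6166, -0.0931, 0.2874]
orientation: [3.111, 0.415, 0.008]
force: [0.7, 0.1, 1.0]
opening: 0.0926
gripper_force: 0.0
```

Emit:
{"op": "play_rows", "data": {"targets": [0.2, 1.2, 4, 0, 0.2, 1.2, 4, 0, 0.2, 1.2, 4, 0]}}

```text
t: 3.43
tool_pos: [0.6177, -0.1013, 0.2406]
orientation: [-3.112, -0.414, 0.01]
force: [-0.7, -0.1, 0.9]
opening: 0.0927
gripper_force: 0.0
```

```bash
python3 - <<'E'
from h import *
s=read_state();print(s["tool_pos"],R.from_rotvec(s["orientation"]).as_matrix()[:,0]);c=snap("wrist","pics/w3.png")
t=dict(np.load("pics/top1.png.npz"));w=dict(np.load("pics/w1.png.npz"))
print(plane(t,356,175,.2065),plane(w,328.3,69,.2065),proj(c,(.621,-.0965,.2065)))
E
```

```text
[ 0.61765304 -0.10129689  0.24062425] [ 0.96514952  0.26162438 -0.00625156]
[ 0.61952165 -0.09143441  0.2065    ] [ 0.6220445  -0.09519518  0.2065    ] [318.09642916 209.17549262]
```

View pics/w3.png

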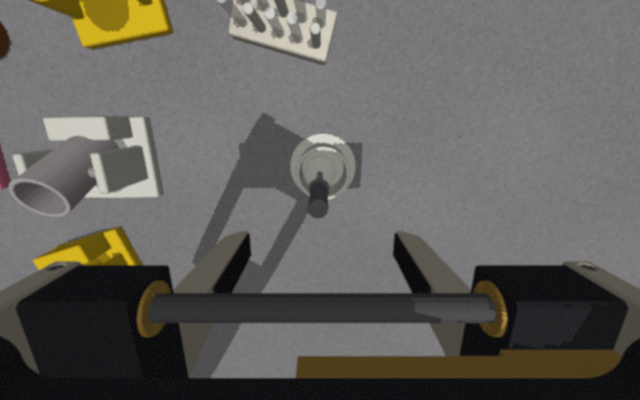

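The handle top is at (318,208), within about 1 px of the prediction. Going down onto it and gripping lightly.

Emit:
{"op": "play_rows", "data": {"targets": [0.5, -0.4, 2, 0, 0.5, -0.4, 5, 0, 0.5, -0.4, 8, 0, 0.5, -0.4, 8.8, 0, 0.5, -0.4, 8.8, 0]}}

```text
t: 3.9
tool_pos: [0.6225, -0.0929, 0.1554]
orientation: [-3.112, -0.422, 0.004]
force: [-0.4, 0.4, -0.8]
opening: 0.0929
gripper_force: 0.0
```

Emit:
{"op": "play_rows", "data": {"targets": [0, 0, 0, 0, 0, 0, 0, 0, 0, 0, 0, 0, 0, 0, 0, 0, 0, 0, 0, 0, 0, 0, 0, 0, 0, 0, 0, 0, 0, 0, 0, 0], "grip": 1.5, "grip_force": 10}}

```text
t: 4.57
tool_pos: [0.6238, -0.0938, 0.1562]
orientation: [-3.113, -0.421, 0.0]
force: [1.2, -0.1, 0.5]
opening: 0.044
gripper_force: 0.0
```

Emit:
{"op": "play_rows", "data": {"targets": [-0.3, 0.1, 0.3, 0, -0.3, 0.1, 0.3, 0, -0.3, 0.1, 0.3, 0, -0.3, 0.1, 0.3, 0, -0.3, 0.1, 0.3, 0, -0.3, 0.1, 0.3, 0, -0.3, 0.1, 0.3, 0, -0.3, 0.1, 0.3, 0]}}

```text
t: 5.23
tool_pos: [0.6212, -0.0956, 0.1532]
orientation: [3.113, 0.421, 0.0]
force: [-0.2, -0.2, 0.1]
opening: 0.0178
gripper_force: 10.0
```

Emit:
{"op": "play_rows", "data": {"targets": [0, 0, -0.4, 0, -0.8, 0.3, -0.4, 0, -1.6, 0.3, -0.4, 0, -2.4, 0.3, -0.4, 0, -3.2, 0.3, -0.3, 0, -4, 0.3, -0.2, 0, -4.7, 0.3, -0.1, 0, -5.4, 0.3, 0, 0]}}

```text
t: 5.9
tool_pos: [0.5691, -0.113, 0.1532]
orientation: [3.113, 0.421, 0.0]
force: [1.4, -0.7, 0.2]
opening: 0.0176
gripper_force: 10.0
```

Emit:
{"op": "play_rows", "data": {"targets": [-0.5, 0, 0, 0, -0.9, 0, 0, 0, -0.9, 0, 0, 0, -0.9, 0, 0, 0]}}

```text
t: 6.23
tool_pos: [0.561, -0.1152, 0.1532]
orientation: [-3.113, -0.421, 0.0]
force: [0.4, -0.7, -0.4]
opening: 0.0177
gripper_force: 10.0
```

```bash
python3 - <<'E'
from h import *
s=read_state();print(s["tool_pos"],s["force"],s["wrist_torque"]);c=snap("wrist","pics/w4.png");d=snap("side","pics/side4.png")
a=c["image"][:300,:,::-1]; b=cv2.resize(d["image"][130:230,270:390,::-1],None,fx=3,fy=3,interpolation=cv2.INTER_CUBIC)
o=np.zeros((600,640,3),np.uint8);o[:300]=a;o[300:600,:360]=b;cv2.imwrite("pics/m4.png",o)
E
```

```text
[ 0.56102638 -0.11519224  0.15322677] [ 0.4198964  -0.69387526 -0.44631734] [-0.00516038 -0.06477481 -0.04280046]
```

View pics/m4.png

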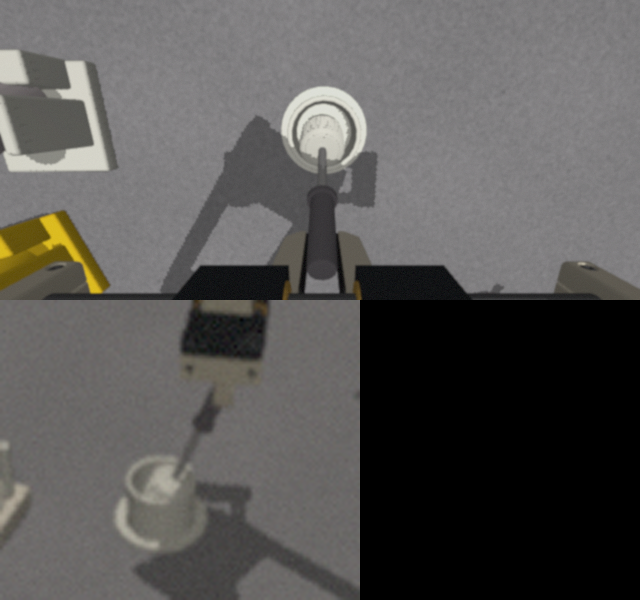

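The brush has pivoted as planned. The rod meets the head at about (322,151) and the handle's lower end is at (322,190).

```bash
cat >> h.py <<'E'
def tilts(c,rows,x0=0,grip=.1657):
    from scipy.optimize import brentq
    f=200/np.tan(np.radians(float(c["vfov"]))/2); T=c["T_tool_cam"]
    def row(p):
        q=T[:3,:3].T@(p-T[:3,3]); return c["cy"]+f*q[1]/q[2]
    out=[]
    for st,off,v in rows:   # station, offset from axis towards camera side
        L=grip-st
        g=lambda a:row(np.array([x0+L*np.sin(a)+off*np.cos(a),0,-.019+L*np.cos(a)-off*np.sin(a)]))-v
        out.append(np.degrees(brentq(g,-.3,1)))
    return out
E
python3 - <<'E'
from h import *
c=dict(np.load("pics/w4.png.npz"))
print(tilts(c,[(.052,0,151),(.052,0,153),(.13,.009,187),(.13,-.009,194)]))
im=c["image"][:,322]; print([int(x) for x in im[140:280:2].mean(1)])
E
```

```text
Traceback (most recent call last):
  File "h.py", line 34, in tilts
    out.append(np.degrees(brentq(g,-.3,1)))
                          ~~~~~~^^^^^^^^^
ValueError: f(a) and f(b) must have different signs
```

```bash
python3 - <<'E'
from h import *
c=dict(np.load("pics/w4.png.npz"))
f=200/np.tan(np.radians(float(c["vfov"]))/2); T=c["T_tool_cam"]
def row(p):
    q=T[:3,:3].T@(p-T[:3,3]); return c["cy"]+f*q[1]/q[2]
for a in (10,15,20,25,30,35):
    r=np.radians(a); print(a,[round(row(np.array([L*np.sin(r)+o*np.cos(r),0,-.019+L*np.cos(r)-o*np.sin(r)])),1) for L,o in((.1137,0),(.0357,.009),(.0357,-.009),(-.0343,.009),(-.0343,-.009))])
print([int(x) for x in c["image"][130:290:2,322].mean(1)])
E
```

```text
10 [np.float64(177.2), np.float64(204.5), np.float64(224.5), np.float64(264.0), np.float64(288.8)]
15 [np.float64(168.3), np.float64(201.5), np.float64(220.7), np.float64(269.1), np.float64(291.4)]
20 [np.float64(159.5), np.float64(198.6), np.float64(216.9), np.float64(273.9), np.float64(293.6)]
25 [np.float64(150.6), np.float64(196.0), np.float64(213.3), np.float64(278.4), np.float64(295.2)]
30 [np.float64(141.9), np.float64(193.7), np.float64(209.9), np.float64(282.4), np.float64(296.4)]
35 [np.float64(133.1), np.float64(191.6), np.float64(206.6), np.float64(286.0), np.float64(297.0)]
[212, 211, 209, 200, 196, 200, 199, 201, 184, 113, 104, 105, 103, 104, 105, 103, 104, 104, 98, 94, 87, 86, 89, 87, 87, 86, 87, 80, 59, 59, 64, 58, 56, 56, 57, 57, 57, 57, 56, 57, 54, 58, 55, 58, 58, 56, 59, 56, 58, 57, 57, 57, 58, 58, 56, 59, 56, 55, 59, 55, 58, 56, 55, 58, 55, 64, 66, 65, 62, 64, 64, 62, 61, 61, 66, 102, 124, 123, 126, 123]
```

```bash
cat >> h.py <<'E'
def fitbrush(c,rows,prior=(0,.1657,25)):
    # rows: (station, offset, pixel row); returns x0, grip station, tilt deg
    from scipy.optimize import least_squares
    f=200/np.tan(np.radians(float(c["vfov"]))/2); T=c["T_tool_cam"]
    def row(p):
        q=T[:3,:3].T@(p-T[:3,3]); return c["cy"]+f*q[1]/q[2]
    def res(k):
        a=np.radians(k[2]);e=[]
        for st,o,v in rows:
            L=k[1]-st; e.append(row(np.array([k[0]+L*np.sin(a)+o*np.cos(a),0,-.019+L*np.cos(a)-o*np.sin(a)]))-v)
        return e
    r=least_squares(res,prior,x_scale=(.001,.001,1)); return r.x,r.fun
E
python3 - <<'E'
from h import *
c=dict(np.load("pics/w4.png.npz"))
print(fitbrush(c,[(.052,.004,147),(.13,.009,186),(.2,.009,260),(.2,-.009,279)]))
E
```

```text
(array([7.72643536e-03, 1.67604409e-01, 2.04131238e+01]), array([-0.66190589,  1.00402323, -0.91948053,  0.59242566]))
```

The fit puts the handle about 7 mm off the pad centre, towards the pad edge, because it crept while pivoting. I'll stand it upright again and regrasp with the opposite offset.

Emit:
{"op": "play_rows", "data": {"targets": [0.9, 0, -0.2, 0, 1.8, 0, -0.4, 0, 2.7, 0, -0.5, 0, 3.6, 0, -0.6, 0, 4.5, 0, -0.6, 0, 5.4, 0, -0.6, 0, 6.2, 0, -0.5, 0, 6.9, 0, -0.4, 0]}}

```text
t: 7.0
tool_pos: [0.6285, -0.0965, 0.1569]
orientation: [-3.113, -0.421, 0.0]
force: [-0.1, -0.1, -1.2]
opening: 0.0178
gripper_force: 10.0
```

Emit:
{"op": "play_rows", "data": {"targets": [0, 0, 0, 0, 0, 0, 0, 0, 0, 0, 0, 0]}}

```text
t: 7.25
tool_pos: [0.6276, -0.0967, 0.1569]
orientation: [-3.113, -0.421, 0.001]
force: [-0.1, -0.5, -1.9]
opening: 0.0178
gripper_force: 10.0
```

```bash
cat >> h.py <<'E'
def rows(c,u=322):
    g=c["image"][:,u-1:u+2].astype(float).mean((1,2)); return [int(x) for x in g[100:310:2]]
E
python3 - <<'E'
from h import *
s=read_state();print(s["tool_pos"]);c=snap("wrist","pics/w5.png");print(rows(c))
E
```

```text
[ 0.62755854 -0.09673399  0.15689542]
[125, 126, 127, 129, 130, 130, 130, 130, 129, 127, 128, 129, 128, 129, 130, 132, 131, 130, 129, 127, 126, 127, 127, 122, 173, 211, 166, 139, 139, 130, 101, 98, 98, 114, 142, 134, 144, 142, 141, 139, 139, 138, 140, 127, 81, 73, 74, 74, 75, 74, 74, 74, 71, 55, 63, 64, 51, 49, 49, 48, 48, 49, 49, 48, 50, 49, 50, 48, 50, 49, 50, 48, 49, 49, 50, 48, 53, 67, 69, 67, 67, 68, 68, 66, 67, 66, 66, 66, 65, 69, 111, 129, 128, 127, 124, 129, 114, 44, 38, 44, 48, 49, 52, 51, 53]
```

View pics/w5.png

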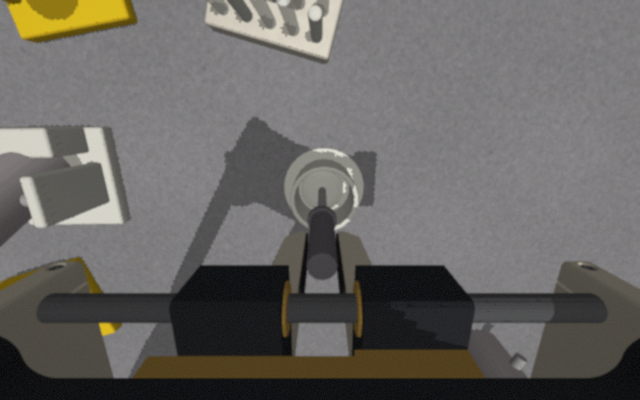

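The brush is nearly upright again: rod base at row 188, handle lower edge at row 206, handle top at rows 253–279.

```bash
python3 - <<'E'
from h import *
c=dict(np.load("pics/w5.png.npz"))
for k in (5,):
    print(fitbrush(c,[(.052,.004,187.5),(.13,.009,206),(.2,.009,253),(.2,-.009,279)],(0,.166,5)))
    print(fitbrush(c,[(.2,.009,253),(.2,-.009,279)],(0,.166,5)))
E
```

```text
(array([9.57332799e-05, 1.69465130e-01, 2.25490564e+00]), array([-1.11409304,  1.69896772, -1.13066762,  0.54198505]))
(array([1.94961231e-03, 1.69930965e-01, 6.97614574e+00]), array([-1.52718371e-09,  1.67426606e-09]))
```

Emit:
{"op": "play_rows", "data": {"targets": [0, 0, 0, 0, 0, 0, 0, 0, 0, 0, 0, 0, 0, 0, 0, 0, 0, 0, 0, 0, 0, 0, 0, 0], "grip": 3.5}}

```text
t: 7.8
tool_pos: [0.6278, -0.0969, 0.1573]
orientation: [3.113, 0.421, 0.0]
force: [0.0, -0.3, 0.1]
opening: 0.0349
gripper_force: 0.0
```

```bash
python3 - <<'E'
from h import *
s=read_state();print(s["tool_pos"]);c=snap("wrist","pics/w6.png")
for u in (318,322,326):print(rows(c,u)[38:94])
print([int(x) for x in c["image"][225,296:350].mean(1)])
E
```

```text
[ 0.62777075 -0.09686524  0.15733944]
[142, 142, 141, 141, 140, 136, 126, 126, 126, 126, 125, 124, 100, 64, 66, 57, 48, 46, 47, 45, 46, 48, 47, 47, 47, 47, 47, 49, 47, 49, 48, 49, 50, 61, 68, 69, 68, 67, 69, 67, 67, 67, 65, 75, 109, 127, 129, 130, 131, 128, 126, 124, 125, 125, 130, 129]
[142, 141, 141, 142, 131, 87, 73, 74, 74, 74, 74, 69, 56, 65, 59, 48, 48, 49, 49, 47, 49, 48, 49, 48, 49, 49, 48, 48, 49, 48, 48, 48, 59, 71, 68, 70, 68, 68, 68, 67, 68, 68, 67, 66, 70, 109, 129, 130, 126, 131, 130, 129, 130, 128, 130, 128]
[142, 140, 141, 141, 140, 120, 101, 94, 89, 86, 82, 75, 57, 65, 61, 47, 46, 47, 49, 47, 47, 47, 46, 47, 47, 48, 47, 49, 50, 48, 48, 52, 69, 71, 71, 69, 67, 66, 68, 67, 66, 69, 68, 66, 67, 95, 128, 128, 130, 131, 125, 126, 126, 125, 125, 129]
[82, 83, 85, 83, 84, 86, 93, 106, 121, 130, 136, 137, 139, 134, 130, 120, 97, 69, 48, 47, 44, 45, 46, 49, 48, 47, 46, 46, 50, 47, 46, 48, 47, 47, 47, 48, 49, 46, 45, 44, 47, 78, 140, 188, 206, 203, 199, 187, 167, 148, 138, 133, 131, 132]
```

```bash
python3 - <<'E'
from h import *
c=dict(np.load("pics/w6.png.npz"))
print(fitbrush(c,[(.052,.004,185.5),(.13,.009,201.5),(.2,.009,241),(.2,-.009,268)],(0,.166,5)))
E
```

```text
(array([0.00385134, 0.17423086, 0.64694845]), array([-0.6834631 ,  1.05295945, -0.66789392,  0.29643133]))
```

Emit:
{"op": "play_rows", "data": {"targets": [0.9, -0.1, 0.4, 0, 0.9, -0.1, 0.4, 0, 0.9, -0.1, 0.4, 0]}}

```text
t: 8.1
tool_pos: [0.6363, -0.0931, 0.1525]
orientation: [-3.113, -0.421, 0.001]
force: [0.6, 0.8, -0.7]
opening: 0.0348
gripper_force: 0.0
```

Emit:
{"op": "play_rows", "data": {"targets": [0, 0, 0, 0, 0, 0, 0, 0, 0, 0, 0, 0, 0, 0, 0, 0, 0, 0, 0, 0, 0, 0, 0, 0], "grip": 1.2, "grip_force": 15}}

```text
t: 8.6
tool_pos: [0.6362, -0.0937, 0.1533]
orientation: [3.113, 0.421, 0.0]
force: [0.4, -1.3, -0.6]
opening: 0.0178
gripper_force: 15.0
```

Emit:
{"op": "play_rows", "data": {"targets": [-0.5, 0, -0.4, 0, -1.5, 0, -0.4, 0, -2.5, 0, -0.4, 0, -3.5, 0, -0.4, 0, -4.5, 0, -0.4, 0, -5.5, 0, -0.3, 0, -6.5, 0, -0.1, 0, -7.3, 0, 0, 0]}}

```text
t: 9.27
tool_pos: [0.5653, -0.1131, 0.1536]
orientation: [3.113, 0.421, 0.002]
force: [0.9, -0.7, -1.4]
opening: 0.0177
gripper_force: 15.0
```

Emit:
{"op": "play_rows", "data": {"targets": [-0.5, 0, 0, 0, -0.7, 0, 0, 0, -0.7, 0, 0, 0, -0.7, 0, 0, 0]}}

```text
t: 9.6
tool_pos: [0.5592, -0.1147, 0.1534]
orientation: [3.113, 0.421, 0.0]
force: [0.0, 0.8, -0.9]
opening: 0.0176
gripper_force: 15.0
```

```bash
python3 - <<'E'
from h import *
s=read_state();print(s["tool_pos"]);c=snap("wrist","pics/w7.png")
for u in (319,322,325):print(rows(c,u)[10:96])
E
```

```text
[ 0.55916563 -0.11470935  0.15343769]
[189, 188, 195, 200, 210, 211, 202, 205, 198, 198, 198, 198, 199, 174, 122, 107, 99, 99, 96, 99, 98, 95, 91, 88, 87, 88, 83, 81, 81, 82, 81, 81, 82, 72, 58, 59, 62, 58, 56, 55, 56, 58, 56, 57, 57, 57, 57, 56, 55, 56, 56, 56, 57, 56, 57, 56, 57, 55, 58, 57, 57, 57, 56, 57, 57, 57, 56, 56, 57, 58, 57, 57, 64, 65, 64, 62, 62, 62, 61, 61, 61, 81, 120, 126, 126, 131]
[208, 210, 211, 206, 212, 210, 207, 205, 199, 198, 198, 200, 197, 140, 105, 106, 105, 105, 106, 106, 106, 106, 104, 91, 87, 87, 87, 86, 86, 87, 88, 87, 87, 72, 58, 62, 63, 57, 57, 56, 56, 57, 56, 55, 58, 57, 57, 57, 58, 58, 57, 56, 59, 56, 56, 57, 57, 57, 58, 57, 57, 57, 58, 58, 58, 57, 57, 57, 58, 57, 58, 58, 63, 66, 63, 62, 61, 61, 63, 61, 61, 74, 117, 125, 125, 128]
[211, 211, 212, 205, 212, 212, 206, 207, 199, 198, 198, 199, 200, 174, 131, 119, 119, 118, 119, 117, 110, 101, 102, 96, 89, 89, 85, 81, 82, 81, 81, 81, 81, 73, 57, 58, 61, 59, 57, 57, 57, 57, 55, 56, 56, 58, 57, 57, 57, 56, 57, 58, 57, 56, 55, 57, 57, 56, 55, 57, 57, 55, 57, 55, 56, 55, 56, 56, 56, 57, 57, 57, 60, 64, 64, 63, 62, 64, 61, 62, 62, 81, 119, 125, 126, 127]
```

```bash
python3 - <<'E'
from h import *
c=dict(np.load("pics/w7.png.npz"))
print(fitbrush(c,[(.052,.004,146),(.13,.009,186.5),(.2,.009,263.5),(.2,-.009,283)],(0,.166,25)))
print(fitbrush(c,[(.052,.004,146),(.13,.009,186.5),(.2,.009,263.5)],(0,.166,25)))
E
```

```text
(array([1.06842413e-02, 1.61879310e-01, 2.06823136e+01]), array([-0.57982741,  0.87072661, -0.80359198,  0.52626727]))
(array([1.80621250e-02, 1.51177814e-01, 1.86416440e+01]), array([-4.54747351e-13, -7.95807864e-13, -1.30739863e-12]))
```

```bash
python3 - <<'E'
from h import *
s=dict(np.load("pics/side4.png.npz"));c=dict(np.load("pics/w4.png.npz"))
p=np.array([.56103,-.11519,.15323]);Rm=R.from_rotvec([-3.113,-.421,0]).as_matrix()
def pt(k,st,o=0):
    a=np.radians(k[2]);L=k[1]-st;return p+Rm@np.array([k[0]+L*np.sin(a)+o*np.cos(a),0,-.019+L*np.cos(a)-o*np.sin(a)])
for k in((.0077,.1676,20.4),(0,.1657,25.5),(0,.175,25.5),(.005,.170,22)):
    print(k,[np.round(proj(s,pt(k,st)),1).tolist() for st in(.052,.13)],[round(float(proj(c,pt(k,st,o))[1]),1) for st,o in((.052,.004),(.13,.009),(.2,.009),(.2,-.009))],pt(k,0))
im=s["image"][140:215,300:372].astype(float).mean(2)
for v in range(20,62,3): print(v+140,[int(x) for x in im[v,14:56]])
E
```

```text
(0.0077, 0.1676, 20.4) [[327.7, 189.2], [337.0, 172.1]] [146.4, 187.0, 259.1, 279.6] [ 0.62477077 -0.09759227  0.01514379]
(0, 0.1657, 25.5) [[327.4, 187.8], [338.8, 171.5]] [146.2, 195.8, 278.8, 295.4] [ 0.6297987  -0.09620894  0.02267405]
(0, 0.175, 25.5) [[326.1, 189.7], [337.4, 173.5]] [141.2, 187.8, 264.7, 281.6] [ 0.63365835 -0.09514335  0.01428014]
(0.005, 0.17, 22) [[327.3, 189.4], [337.2, 172.6]] [145.1, 187.7, 261.5, 280.8] [ 0.62724115 -0.09691149  0.01461109]
160 [104, 106, 106, 105, 105, 105, 106, 105, 106, 107, 108, 106, 109, 107, 105, 110, 107, 105, 105, 104, 101, 102, 107, 106, 102, 90, 78, 83, 94, 99, 94, 100, 100, 104, 106, 110, 106, 108, 105, 110, 106, 107]
163 [108, 102, 105, 106, 99, 103, 105, 105, 107, 107, 104, 107, 104, 109, 107, 105, 106, 105, 101, 108, 105, 106, 109, 101, 78, 61, 65, 84, 95, 95, 95, 97, 92, 98, 102, 106, 104, 106, 107, 108, 103, 107]
166 [105, 107, 104, 104, 101, 104, 106, 108, 107, 104, 105, 107, 105, 104, 104, 104, 104, 105, 109, 106, 108, 106, 91, 68, 57, 52, 53, 60, 65, 80, 101, 102, 101, 104, 106, 107, 103, 110, 104, 108, 109, 106]
169 
[... 1553 characters left out ...]
05, 104, 101, 101, 91, 90, 97, 93, 96, 103, 98, 101, 106, 106, 105, 103, 108, 104, 106, 104, 104, 108, 109, 110, 107]
193 [135, 119, 106, 109, 131, 138, 135, 137, 144, 147, 158, 164, 163, 158, 140, 118, 111, 107, 105, 104, 95, 75, 69, 68, 65, 71, 71, 71, 68, 67, 68, 69, 66, 68, 65, 68, 69, 71, 70, 83, 107, 104]
196 [94, 112, 123, 141, 153, 153, 152, 140, 140, 136, 139, 137, 124, 117, 112, 107, 108, 102, 100, 93, 93, 94, 91, 80, 83, 76, 71, 69, 71, 73, 72, 72, 72, 69, 69, 67, 69, 72, 73, 89, 103, 106]
199 [92, 98, 101, 101, 105, 104, 107, 108, 109, 111, 111, 109, 106, 107, 106, 106, 104, 104, 94, 87, 90, 98, 104, 106, 98, 77, 82, 89, 94, 95, 96, 106, 98, 77, 74, 76, 72, 82, 97, 103, 107, 102]
```

Emit:
{"op": "play_rows", "data": {"targets": [-0.4, 0, 0, 0, -0.8, 0, 0, 0, -0.8, 0, 0, 0, -0.8, 0, 0, 0]}}

```text
t: 9.98
tool_pos: [0.5512, -0.1168, 0.1533]
orientation: [-3.113, -0.421, -0.0]
force: [0.1, -1.5, -0.1]
opening: 0.0175
gripper_force: 15.0
```

```bash
cat >> h.py <<'E'
def edges(c,u=322):
    g=cv2.GaussianBlur(c["image"].astype(np.float32).mean(2),(3,3),0)[:,u-1:u+2].mean(1)
    d=np.diff(g); return [(i,int(d[i])) for i in range(60,310) if abs(d[i])>5 and abs(d[i])==max(abs(d[i-3:i+4]))]
E
python3 - <<'E'
from h import *
s=read_state();print(s["tool_pos"],s["force"]);c=snap("wrist","pics/w8.png");print(edges(c));snap("side","pics/side8.png")
print(edges(dict(np.load("pics/w7.png.npz"))))
E
```

```text
[ 0.55119264 -0.11684203  0.15331837] [ 0.07590779 -1.52657385 -0.13553784]
[(76, 30), (89, -42), (93, 41), (102, -25), (138, -28), (167, -6), (182, -10), (281, 19), (292, -29)]
[(84, 30), (98, -41), (111, -22), (145, -30), (165, -6), (186, -9), (282, 19), (292, -29)]
```

Emit:
{"op": "play_rows", "data": {"targets": [0, 0, 0, 0, 0, 0, 0, 0, 0, 0, -1, 0, 0, 0, -3, 0, 0, 0, -6, 0, 0, 0, -9, 0, 0, 0, -12, 0, 0, 0, -14, 0], "grip_force": 35}}

```text
t: 10.75
tool_pos: [0.5516, -0.117, 0.2972]
orientation: [3.112, 0.421, 0.004]
force: [-0.2, -0.4, -1.1]
opening: 0.0172
gripper_force: 35.0
```

Emit:
{"op": "play_rows", "data": {"targets": [0, 0, 0, 0, 0, 0, 0, 0]}}

```text
t: 10.92
tool_pos: [0.5519, -0.1171, 0.2947]
orientation: [3.112, 0.421, 0.004]
force: [0.1, -0.5, -1.7]
opening: 0.0176
gripper_force: 35.0
```

```bash
python3 - <<'E'
from h import *
s=read_state();print(s["tool_pos"],s["force"],s["opening"]);c=snap("wrist","pics/w9.png");print(edges(c));d=snap("side","pics/side9.png");t=snap("top","pics/top9.png")
q=proj(d,s["tool_pos"]).astype(int);r=proj(t,s["tool_pos"]).astype(int);print(q,r)
k=lambda im,q,w,h,f:cv2.resize(im[max(q[1]-h,0):q[1]+h,q[0]-w:q[0]+w,::-1],None,fx=f,fy=f,interpolation=cv2.INTER_CUBIC)
A=k(d["image"],(q[0],q[1]+20),40,50,4);B=k(c["image"],(320,150),120,150,1.5);o=np.zeros((500,800,3),np.uint8)
o[:A.shape[0],:A.shape[1]]=A;o[:B.shape[0],A.shape[1]:A.shape[1]+B.shape[1]]=B
cv2.imwrite("pics/m9.png",o);print(A.shape,B.shape)
E
```

```text
[ 0.55186003 -0.11705007  0.29473972] [ 0.1113897  -0.49192112 -1.67346112] 0.017629231627979743
[(89, 32), (98, -31), (106, 17), (139, -27), (168, -6), (183, -9), (281, 20), (292, -28)]
[349 128] [369 196]
(400, 320, 3) (450, 360, 3)
```

View pics/m9.png

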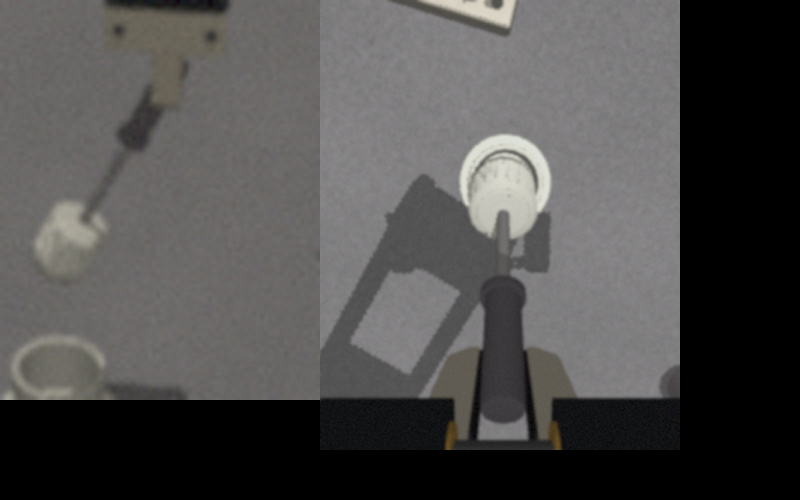

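Composite: in the side view the rod meets the head at (331,152.5), the head bottom is at about (322.5,164) and the handle's lower end at (342.3,133). The wrist view shows the brush centred in y, with the rod base at row 139. Fitting both views together.

```bash
cat > fit2.py <<'E'
from h import *
from scipy.optimize import least_squares
c=dict(np.load("pics/w9.png.npz"));d=dict(np.load("pics/side9.png.npz"))
p=np.array([.55186,-.11705,.29474]);Rm=R.from_rotvec([3.112,.421,.002]).as_matrix()
def tool(k,st,o=0):
    a=np.radians(k[2]);L=k[1]-st;return np.array([k[0]+L*np.sin(a)+o*np.cos(a),0,-.019+L*np.cos(a)-o*np.sin(a)])
Tc=dict(c);Tc["cam_to_world"]=c["T_tool_cam"]
W=[(.052,.004,139),(.13,.009,183),(.2,.009,263),(.2,-.009,281)]
S=[(.052,331,152.5),(.13,342.3,133),(0,322.5,164)]
def res(k):
    e=[(proj(Tc,tool(k,s,o))[1]-v)/1.5 for s,o,v in W]
    for s,u,v in S: e+=list((proj(d,p+Rm@tool(k,s))+k[3:5]-(u,v))/1.)
    e+=list(np.array(k[3:5])/1.5)+[(k[0])/.004]
    return e
r=least_squares(res,(0,.167,24,0,0),x_scale=(.001,.001,1,1,1));print(r.x.round(4),r.fun.round(1))
J=np.linalg.inv(r.jac.T@r.jac);print(np.sqrt(np.diag(J)).round(4))
b=tool(r.x,0);print("bottom in tool",b.round(4),"head junction",tool(r.x,.052).round(4))
E
python3 fit2.py
```

```text
[ 4.60000e-03  1.71300e-01  2.53514e+01  1.28280e+00 -6.73100e-01] [-0.3  1.4 -0.1 -0.4 -0.9 -0.1  0.3 -0.1 -0.   0.4  0.9 -0.4  1.2]
[0.0027 0.0032 0.9229 0.6403 0.8048]
bottom in tool [0.078  0.     0.1358] head junction [0.0557 0.     0.0888]
```

Emit:
{"op": "play_rows", "data": {"targets": [0, 0, -2, 0, 0, -2, -4, 0, -0.4, -5, -4, 0, -0.7, -9, -4, 0, -1, -13, -4, 0, -1.3, -17, -4, 0, -1.6, -21, -4, 0, -1.9, -25, -4, 0]}}

```text
t: 11.73
tool_pos: [0.4648, 0.1205, 0.3312]
orientation: [3.113, 0.42, -0.005]
force: [0.8, 0.3, -0.2]
opening: 0.0172
gripper_force: 35.0
```

Emit:
{"op": "play_rows", "data": {"targets": [-0.3, -3.5, 0, 0, -0.5, -5.5, 0, 0, -0.5, -6, 0, 0, -0.5, -6, 0, 0, -0.5, -6, 0, 0]}}

```text
t: 12.15
tool_pos: [0.4456, 0.1751, 0.332]
orientation: [3.112, 0.421, -0.003]
force: [-0.0, -1.0, -1.4]
opening: 0.0174
gripper_force: 35.0
```

```bash
python3 - <<'E'
from h import *
s=read_state();print(s["tool_pos"],s["orientation"],s["force"]);c=snap("wrist","pics/w10.png");print(edges(c))
P=s["tool_pos"];Rm=R.from_rotvec(s["orientation"]).as_matrix()
u=np.array([-.4073,-.1130,.9063]);M=np.array([.5293,.1988,.131])
print("to 20mm above mouth, tool cm",(Rm.T@(M+.02*u-P)-[.078,0,.1358])*100,"axis in tool",Rm.T@u)
snap("side","pics/side10.png")
E
```

```text
[0.44563702 0.17514057 0.33197931] [ 3.11234800e+00  4.21499022e-01 -3.11058774e-03] [-0.04555505 -1.04832593 -1.38495309]
[(67, -29), (94, -40), (105, 31), (139, -28), (149, -5), (183, -9), (281, 18), (292, -21)]
to 20mm above mouth, tool cm [ 0.08677152 -0.06447678  4.68897621] axis in tool [-0.42456336  0.00110244 -0.90542074]
```

Emit:
{"op": "play_rows", "data": {"targets": [0.1, 0, 1.5, 0, 0.1, -0.1, 3, 0, 0.1, -0.1, 4.4, 0, 0.1, -0.1, 4.7, 0, 0.1, -0.1, 4.7, 0]}}

```text
t: 12.67
tool_pos: [0.4462, 0.1757, 0.2848]
orientation: [3.113, 0.418, -0.004]
force: [0.6, 0.5, -1.2]
opening: 0.0174
gripper_force: 35.0
```

```bash
python3 - <<'E'
from h import *
s=read_state();print(s["tool_pos"],s["force"]);c=snap("wrist","pics/w11.png");d=snap("side","pics/side11.png");t=snap("top","pics/top11.png")
f=lambda im,a,b,x,y,k:cv2.resize(im[b:y,a:x,::-1],None,fx=k,fy=k,interpolation=cv2.INTER_CUBIC)
A=f(d["image"],260,190,350,320,4.4);B=f(c["image"],240,40,400,230,2.5)
o=np.zeros((600,800,3),np.uint8);o[:A.shape[0],:A.shape[1]]=A;o[:B.shape[0],400:400+B.shape[1]]=B
cv2.imwrite("pics/m11.png",o);print(A.shape,B.shape)
P=s["tool_pos"];Rm=R.from_rotvec(s["orientation"]).as_matrix();M=np.array([.5293,.1988,.131])
b=P+Rm@[.078,0,.1358];print(b,proj(d,b),proj(d,M),proj(c,M),proj(c,P+Rm@[.0557,0,.0888]))
E
```

```text
[0.44622727 0.17565418 0.28479815] [ 0.62135013  0.45841355 -1.20506934]
(572, 396, 3) (475, 400, 3)
[0.52110058 0.19610158 0.14877782] [314.44065011 249.52434939] [311.01164645 253.84332096] [321.68660907 110.49850454] [322.21542795 142.2256792 ]
```

View pics/m11.png

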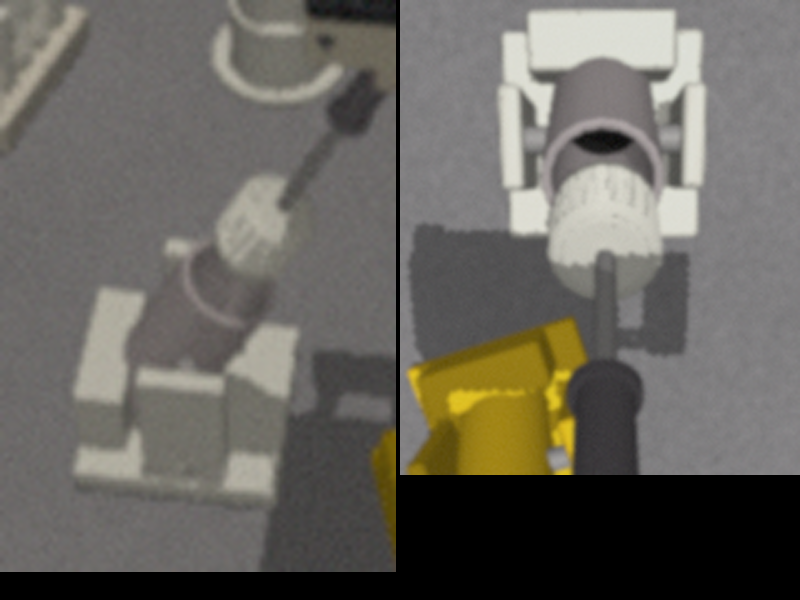

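The head is centred on the mouth in the wrist view, and the brush axis points at the mouth centre in the side view. Inserting along the axis.

Emit:
{"op": "play_rows", "data": {"targets": [0.4, 0, 0.9, 0, 0.85, 0, 1.8, 0, 1.25, 0, 2.7, 0, 1.7, 0, 3.6, 0, 1.7, 0, 3.6, 0, 1.7, 0, 3.6, 0]}}

```text
t: 13.32
tool_pos: [0.4624, 0.1813, 0.2488]
orientation: [3.113, 0.421, -0.004]
force: [-0.1, -0.9, -0.4]
opening: 0.0176
gripper_force: 35.0
```

```bash
cat > st.py <<'E'
from h import *
s=read_state();P=s["tool_pos"];Rm=R.from_rotvec(s["orientation"]).as_matrix();u=np.array([-.4073,-.1130,.9063]);M=np.array([.5293,.1988,.131])
b=P+Rm@[.078,0,.1358]
print("t",round(s["t"],2),"axial mm",round(110+1000*(b-M)@u,1),"off",(Rm.T@(b-M-u*((b-M)@u))*1000).round(1),"F axial",round(s["force"]@u,2),"F tool",(Rm.T@s["force"]).round(2),"torque",s["wrist_torque"].round(3))
E
python3 st.py; python3 -c "
from h import *
c=snap('wrist','pics/w12.png');print(edges(c))"
```

```text
t 13.32 axial mm 89.9 off [ 0.  -0.9 -0. ] F axial -0.23 F tool [-0.37  0.83  0.43] torque [-0.04  -0.007 -0.036]
[(72, -30), (101, 13), (106, 21), (139, -28), (183, -8), (282, 8), (293, -16)]
```

Emit:
{"op": "play_rows", "data": {"targets": [0.4, 0, 0.9, 0, 0.85, 0, 1.8, 0, 1.25, 0, 2.7, 0, 1.65, 0, 3.5, 0, 2, 0, 4.3, 0, 2, 0, 4.3, 0, 2, 0, 4.3, 0]}}

```text
t: 13.95
tool_pos: [0.4818, 0.1866, 0.2062]
orientation: [3.113, 0.421, -0.003]
force: [-0.1, 0.3, -2.1]
opening: 0.0173
gripper_force: 35.0
```

```bash
python3 st.py; python3 -c "
from h import *
c=snap('wrist','pics/w13.png');print(edges(c))"; python3 st.py
```

```text
t 13.95 axial mm 42.8 off [ 0.3 -0.7 -0.2] F axial -1.91 F tool [-0.01 -0.37  2.12] torque [-0.007  0.044 -0.019]
[(64, 29), (86, -31), (123, 12), (129, 14), (139, -28), (147, -5), (183, -9), (282, 6), (292, -15)]
t 14.0 axial mm 43.4 off [ 1.1 -0.8 -0.5] F axial -0.81 F tool [ 0.45 -0.15  0.68] torque [ 0.024  0.023 -0.006]
```

Emit:
{"op": "play_rows", "data": {"targets": [0.17, 0, 0.36, 0, 0.34, 0, 0.72, 0, 0.34, 0, 0.72, 0]}}

```text
t: 14.25
tool_pos: [0.4856, 0.1876, 0.1995]
orientation: [3.113, 0.421, -0.0]
force: [-0.8, -0.8, -0.8]
opening: 0.0176
gripper_force: 35.0
```

```bash
python3 st.py
```

```text
t 14.25 axial mm 35.1 off [ 1.2 -0.8 -0.5] F axial -0.33 F tool [-0.95  0.59  0.8 ] torque [-0.045  0.053 -0.041]
```

Emit:
{"op": "play_rows", "data": {"targets": [0.17, 0, 0.36, 0, 0.17, 0, 0.36, 0, 0.17, 0, 0.36, 0]}}

```text
t: 14.5
tool_pos: [0.487, 0.1881, 0.1962]
orientation: [3.113, 0.421, -0.001]
force: [-0.6, 0.2, -1.4]
opening: 0.0176
gripper_force: 35.0
```

```bash
python3 st.py
```

```text
t 14.5 axial mm 31.4 off [ 1.1 -0.8 -0.5] F axial -1.03 F tool [-0.51 -0.32  1.37] torque [ 0.011  0.055 -0.051]
```

Emit:
{"op": "play_rows", "data": {"targets": [0.17, 0, 0.36, 0, 0.17, 0, 0.36, 0, 0.17, 0, 0.36, 0]}}

```text
t: 14.75
tool_pos: [0.4887, 0.1885, 0.1925]
orientation: [3.113, 0.421, -0.001]
force: [0.2, -0.6, -1.2]
opening: 0.0174
gripper_force: 35.0
```

```bash
python3 st.py
```

```text
t 14.75 axial mm 27.4 off [ 1.1 -0.8 -0.5] F axial -1.13 F tool [0.04 0.6  1.23] torque [0.001 0.018 0.002]
```

Emit:
{"op": "play_rows", "data": {"targets": [0.17, 0, 0.36, 0, 0.17, 0, 0.36, 0, 0.17, 0, 0.36, 0]}}

```text
t: 15.0
tool_pos: [0.4903, 0.1889, 0.1889]
orientation: [3.113, 0.421, -0.001]
force: [-0.6, -0.6, -1.0]
opening: 0.0173
gripper_force: 35.0
```

```bash
python3 st.py
```

```text
t 15.0 axial mm 23.4 off [ 1.1 -0.8 -0.5] F axial -0.56 F tool [-0.76  0.43  0.98] torque [ 0.017  0.033 -0.043]
```

Emit:
{"op": "play_rows", "data": {"targets": [0.17, 0, 0.36, 0, 0.17, 0, 0.36, 0, 0.17, 0, 0.36, 0]}}

```text
t: 15.25
tool_pos: [0.492, 0.1894, 0.1855]
orientation: [3.113, 0.421, -0.0]
force: [-1.5, -0.5, 1.0]
opening: 0.0174
gripper_force: 35.0
```

```bash
python3 st.py
```

```text
t 15.25 axial mm 19.6 off [ 1.4 -0.8 -0.6] F axial 1.56 F tool [-1.57  0.14 -0.99] torque [-0.058  0.205  0.013]
```

Contact felt: axial force up about 2.4 N and a jump in the wrist torque. Pressing 2.5 mm further.

Emit:
{"op": "play_rows", "data": {"targets": [0.1, 0, 0.22, 0, 0.1, 0, 0.22, 0, 0.1, 0, 0.22, 0, 0.1, 0, 0.22, 0]}}

```text
t: 15.58
tool_pos: [0.4931, 0.1897, 0.1836]
orientation: [3.113, 0.421, 0.0]
force: [-1.5, -0.7, 1.8]
opening: 0.0173
gripper_force: 35.0
```

```bash
python3 st.py; python3 -c "
from h import *
c=snap('wrist','pics/w14.png');print(edges(c))"; python3 st.py
```

```text
t 15.58 axial mm 17.4 off [ 1.5 -0.7 -0.7] F axial 2.32 F tool [-1.64  0.28 -1.79] torque [-0.099  0.428 -0.005]
[(73, 29), (96, -32), (139, 12), (144, -14), (183, -9), (281, 10), (292, -17)]
t 15.63 axial mm 17.4 off [ 1.5 -0.8 -0.7] F axial 3.65 F tool [-1.92 -0.02 -3.13] torque [-0.074  0.363  0.047]
```

Emit:
{"op": "play_rows", "data": {"targets": [0.04, 0, 0.09, 0, 0.04, 0, 0.09, 0, 0.04, 0, 0.09, 0]}}

```text
t: 15.88
tool_pos: [0.4934, 0.1898, 0.1826]
orientation: [-3.113, -0.421, -0.0]
force: [-2.0, -1.0, 2.9]
opening: 0.0176
gripper_force: 35.0
```

```bash
python3 st.py
```

```text
t 15.88 axial mm 16.3 off [ 1.5 -0.8 -0.7] F axial 3.55 F tool [-2.16  0.48 -2.91] torque [-0.12   0.436  0.004]
```

Emit:
{"op": "play_rows", "data": {"targets": [0, 0, 0, 0, -0.4, 0, -0.9, 0, -1, 0, -2.1, 0, -1.6, 0, -3.4, 0, -2.2, 0, -4.7, 0, -2.7, 0, -5.7, 0, -2.9, 0, -6.2, 0, -2.9, 0, -6.2, 0]}}

```text
t: 16.55
tool_pos: [0.466, 0.1823, 0.2466]
orientation: [-3.113, -0.421, -0.005]
force: [-0.0, 0.4, -1.3]
opening: 0.0175
gripper_force: 35.0
```

```bash
python3 st.py; python3 -c "
from h import *
c=snap('wrist','pics/w15.png');print(edges(c))"; python3 st.py
```

```text
t 16.55 axial mm 86.5 off [ 3.  -0.9 -1.4] F axial -1.2 F tool [ 0.09 -0.43  1.28] torque [-0.05   0.067 -0.031]
[(76, -31), (109, 16), (139, -27), (152, -6), (182, -9), (282, 8), (292, -16)]
t 16.6 axial mm 85.4 off [ 2.2 -0.8 -1. ] F axial -1.41 F tool [-0.19  0.3   1.64] torque [-0.005  0.082  0.019]
```

Emit:
{"op": "play_rows", "data": {"targets": [0.6, 0, 1.3, 0, 1.2, 0, 2.6, 0, 1.8, 0, 3.9, 0, 2.3, 0, 5, 0, 2.6, 0, 5.6, 0, 2.8, 0, 6, 0, 2.93, 0, 6.27, 0, 2.93, 0, 6.27, 0]}}

```text
t: 17.27
tool_pos: [0.4933, 0.1898, 0.1816]
orientation: [3.113, 0.421, -0.002]
force: [-4.0, -1.2, 2.7]
opening: 0.0172
gripper_force: 35.0
```

Emit:
{"op": "play_rows", "data": {"targets": [0, 0, 0, 0, 0, 0, 0, 0, 0, 0, 0, 0]}}

```text
t: 17.52
tool_pos: [0.4937, 0.1899, 0.1824]
orientation: [-3.113, -0.421, -0.001]
force: [-4.3, -1.9, 2.4]
opening: 0.0177
gripper_force: 35.0
```

```bash
python3 st.py
```

```text
t 17.52 axial mm 16.1 off [ 1.6 -0.8 -0.8] F axial 4.12 F tool [-4.61  0.68 -2.39] torque [-0.362  1.117 -0.04 ]
```

Emit:
{"op": "play_rows", "data": {"targets": [-0.1, 0, 0, 0, -0.5, 0, -0.9, 0, -1.1, 0, -2.1, 0, -1.7, 0, -3.4, 0, -2.3, 0, -4.7, 0, -2.8, 0, -5.7, 0, -3, 0, -6.2, 0, -3, 0, -6.2, 0]}}

```text
t: 18.18
tool_pos: [0.4655, 0.1822, 0.2462]
orientation: [-3.113, -0.421, -0.006]
force: [0.5, 0.5, -0.6]
opening: 0.0173
gripper_force: 35.0
```

```bash
python3 st.py; python3 -c "
from h import *
c=snap('wrist','pics/w16.png');print(edges(c))"; python3 st.py
```

```text
t 18.18 axial mm 86.2 off [ 2.6 -0.9 -1.2] F axial -0.79 F tool [ 0.57 -0.35  0.6 ] torque [-0.039  0.044 -0.015]
[(76, -29), (105, 13), (109, 17), (124, -5), (139, -28), (151, -6), (183, -9), (282, 8), (292, -15)]
t 18.23 axial mm 85.1 off [ 1.7 -0.9 -0.8] F axial -0.5 F tool [ 0.11 -0.76  0.5 ] torque [-0.023  0.06  -0.053]
```

Emit:
{"op": "play_rows", "data": {"targets": [0.55, 0, 1.2, 0, 1.1, 0, 2.4, 0, 1.7, 0, 3.6, 0, 2.2, 0, 4.8, 0, 2.5, 0, 5.4, 0, 2.7, 0, 5.8, 0, 2.85, 0, 6.1, 0, 2.95, 0, 6.26, 0]}}

```text
t: 18.9
tool_pos: [0.4928, 0.1896, 0.1808]
orientation: [3.113, 0.421, -0.003]
force: [-4.9, -2.3, 2.8]
opening: 0.0175
gripper_force: 35.0
```

Emit:
{"op": "play_rows", "data": {"targets": [0, 0, 0, 0, 0, 0, 0, 0, 0, 0, 0, 0, 0, 0, 0, 0]}}

```text
t: 19.23
tool_pos: [0.4933, 0.1898, 0.1818]
orientation: [-3.113, -0.421, -0.001]
force: [-4.1, -0.9, 2.7]
opening: 0.0171
gripper_force: 35.0
```

```bash
python3 st.py
```

```text
t 19.23 axial mm 15.7 off [ 1.2 -0.8 -0.5] F axial 4.22 F tool [-4.17 -0.22 -2.72] torque [-0.427  1.142 -0.011]
```

Emit:
{"op": "play_rows", "data": {"targets": [-0.1, 0, 0, 0, -0.5, 0, -0.9, 0, -1.1, 0, -2.1, 0, -1.7, 0, -3.4, 0, -2.3, 0, -4.7, 0, -2.8, 0, -5.7, 0, -3, 0, -6.2, 0, -3, 0, -6.2, 0]}}

```text
t: 19.9
tool_pos: [0.465, 0.1821, 0.2456]
orientation: [-3.113, -0.421, -0.006]
force: [0.5, 0.9, -1.2]
opening: 0.0175
gripper_force: 35.0
```

Emit:
{"op": "play_rows", "data": {"targets": [0, 0, 0, 0, -0.6, 0, -1.3, 0, -1.2, 0, -2.6, 0, -1.8, 0, -3.9, 0, -2.4, 0, -5.2, 0, -2.4, 0, -8, 0, -2.4, 0, -9.5, 0, -2.4, 0, -9.5, 0]}}

```text
t: 20.57
tool_pos: [0.4424, 0.1758, 0.3412]
orientation: [-3.113, -0.421, -0.007]
force: [0.9, -0.1, -0.4]
opening: 0.0174
gripper_force: 35.0
```

```bash
python3 st.py; python3 - <<'E'
from h import *
c=snap('wrist','pics/w17.png');print(edges(c))
s=read_state();Rm=R.from_rotvec(s["orientation"]).as_matrix();print(s["tool_pos"],s["orientation"])
w=dict(np.load("pics/w6.png.npz"))
t=dict(np.load("pics/top1.png.npz"))
E
```

```text
t 20.57 axial mm 182.5 off [19.5 -0.9 -9. ] F axial -0.75 F tool [0.88 0.31 0.42] torque [-0.009  0.041  0.005]
[(68, -29), (93, -39), (101, 29), (106, 28), (125, -5), (140, -28), (153, -6), (183, -10), (282, 15), (292, -20)]
[0.44201845 0.17563286 0.33897204] [-3.11296837 -0.42071792 -0.00359239]
```

Emit:
{"op": "play_rows", "data": {"targets": [0.2, 2, 0, 0, 0.5, 6, 0, 0, 0.9, 10, 0, 0, 1.3, 14, 0, 0, 1.7, 18, 0, 0, 2.1, 22, 0, 0, 2.5, 26, 0, 0, 2.8, 29, 0, 0]}}

```text
t: 21.28
tool_pos: [0.545, -0.0998, 0.3349]
orientation: [-3.113, -0.418, 0.006]
force: [0.0, 0.6, -1.1]
opening: 0.017
gripper_force: 35.0
```

Emit:
{"op": "play_rows", "data": {"targets": [0, 2.1, 0, 0, 0, 2.1, 0, 0, 0, 2.1, 0, 0, 0, 2.1, 0, 0]}}

```text
t: 21.62
tool_pos: [0.5502, -0.1164, 0.3363]
orientation: [-3.112, -0.42, 0.004]
force: [0.3, 0.9, -1.9]
opening: 0.0171
gripper_force: 35.0
```

```bash
python3 - <<'E'
from h import *
s=read_state();Rm=R.from_rotvec(s["orientation"]).as_matrix();print(s["tool_pos"],"to above holder cm",(Rm.T@(np.array([.5517,-.117,.335])-s["tool_pos"])*100).round(2))
c=snap('wrist','pics/w18.png');print(edges(c))
E
```

```text
[ 0.55019198 -0.11641265  0.33629451] to above holder cm [0.13 0.1  0.13]
[(89, 28), (101, 34), (129, -6), (140, -28), (167, -6), (183, -10), (282, 21), (292, -28)]
```

Emit:
{"op": "play_rows", "data": {"targets": [0.1, 0.1, 2, 0, 0.1, 0.1, 5, 0, 0.1, 0.1, 8.5, 0, 0.1, 0.1, 11.5, 0, 0.1, 0.1, 13.5, 0, 0.1, 0.1, 15, 0, 0.1, 0.1, 16.5, 0, 0.1, 0.1, 17.8, 0]}}

```text
t: 22.33
tool_pos: [0.5514, -0.1161, 0.1588]
orientation: [-3.112, -0.424, 0.001]
force: [-0.3, 0.1, -0.3]
opening: 0.0174
gripper_force: 35.0
```

Emit:
{"op": "play_rows", "data": {"targets": [0, 0, 0, 0, 0, 0, 0, 0, 0, 0, 0, 0], "grip_force": 12}}

```text
t: 22.58
tool_pos: [0.5524, -0.1174, 0.1613]
orientation: [3.113, 0.422, 0.002]
force: [0.2, 0.1, -0.5]
opening: 0.0177
gripper_force: 12.0
```

```bash
python3 - <<'E'
from h import *
s=read_state();print(s["tool_pos"],s["force"],s["wrist_torque"])
c=snap('wrist','pics/w19.png');print(edges(c))
E
```

```text
[ 0.55241591 -0.11738899  0.16130527] [ 0.18469364  0.09078889 -0.49316547] [ 0.02100201  0.03464281 -0.02884241]
[(78, 30), (84, -5), (91, -41), (95, 43), (104, -24), (140, -26), (169, -6), (183, -10), (282, 21), (292, -28)]
```

Emit:
{"op": "play_rows", "data": {"targets": [1, 0, 0, 0, 2, 0, 0, 0, 3, 0, 0, 0, 4, 0, 0, 0, 5, 0, 0, 0, 6, 0, 0, 0, 7, 0, 0, 0, 7.8, 0, 0, 0]}}

```text
t: 23.3
tool_pos: [0.6287, -0.0968, 0.161]
orientation: [3.113, 0.421, 0.002]
force: [-1.0, -1.0, -0.5]
opening: 0.0173
gripper_force: 12.0
```

Emit:
{"op": "play_rows", "data": {"targets": [0, 0, 0, 0, 0, 0, 0, 0]}}

```text
t: 23.47
tool_pos: [0.6277, -0.0968, 0.1603]
orientation: [3.113, 0.421, 0.001]
force: [0.1, 0.4, -1.0]
opening: 0.0176
gripper_force: 12.0
```

```bash
python3 - <<'E'
from h import *
s=read_state();print(s["tool_pos"],s["force"],s["wrist_torque"])
c=snap('wrist','pics/w20.png');print(edges(c)); print("ref w5",edges(dict(np.load('pics/w5.png.npz'))));print("ref w6",edges(dict(np.load('pics/w6.png.npz'))))
E
```

```text
[ 0.62771437 -0.09683937  0.16034744] [ 0.06680086  0.36324759 -1.04048925] [ 0.00677718 -0.01129875  0.01002894]
[(64, 16), (147, 31), (158, -13), (165, 13), (187, -20), (207, -6), (257, 5), (283, 19), (292, -28)]
ref w5 [(63, 17), (147, 30), (158, -13), (166, 15), (186, -19), (204, -6), (210, -6), (253, 5), (279, 19), (292, -29)]
ref w6 [(63, 17), (148, 30), (158, -12), (166, 14), (185, -19), (198, -5), (204, -6), (239, 6), (265, 18), (292, -29)]
```

Emit:
{"op": "play_rows", "data": {"targets": [0.4, 0, 0, 0, 0.8, 0, 0, 0, 0.8, 0, 0.2, 0, 0.8, 0, 0.4, 0, 0.8, 0, 0.5, 0, 0.8, 0, 0.5, 0, 0.8, 0, 0.5, 0]}}

```text
t: 24.1
tool_pos: [0.6347, -0.0949, 0.155]
orientation: [-3.113, -0.421, 0.0]
force: [-0.3, -0.6, -1.5]
opening: 0.0176
gripper_force: 12.0
```

```bash
python3 - <<'E'
from h import *
s=read_state();print(s["tool_pos"],s["force"],s["wrist_torque"])
c=snap('wrist','pics/w21.png');print(edges(c));print(s["force"],read_state()["force"])
print(fitbrush(c,[(.052,.004,edges(c)[4][0]),(.2,.009,[r for r,_ in edges(c) if 235<r<262][0]),(.2,-.009,[r for r,_ in edges(c) if 262<r<287][-1])],(0,.17,3)))
E
```

```text
[ 0.63474525 -0.09487983  0.15503871] [-0.25167871 -0.64574446 -1.47354384] [-0.12243667  0.08073175 -0.03333812]
[(65, -27), (70, 18), (154, 17), (164, -12), (173, 13), (192, -20), (209, -6), (215, -6), (256, 6), (283, 19), (292, -28)]
[-0.25167871 -0.64574446 -1.47354384] [-0.47293791 -0.6594081  -1.02746091]
(array([6.08282133e-03, 1.61647563e-01, 7.81463535e+00]), array([0., 0., 0.]))
```

Emit:
{"op": "play_rows", "data": {"targets": [0, 0, 0.2, 0, 0.1, 0, 0.3, 0, 0.1, 0, 0.3, 0]}}

```text
t: 24.4
tool_pos: [0.636, -0.0947, 0.1523]
orientation: [3.113, 0.421, 0.0]
force: [-0.6, -0.4, 0.8]
opening: 0.0172
gripper_force: 12.0
```

```bash
python3 - <<'E'
from h import *
s=read_state();print(s["tool_pos"],s["force"],s["wrist_torque"]);c=snap('wrist','pics/w22.png');print(read_state()["force"],edges(c))
E
```

```text
[ 0.63600534 -0.09466474  0.15233041] [-0.6436817  -0.41451745  0.76529018] [-0.15053185  0.25666281  0.01128043]
[-1.21458259 -0.347543    0.67672662] [(66, -27), (71, 18), (151, -15), (155, 18), (166, -13), (175, 15), (193, -20), (209, -6), (215, -6), (256, 7), (282, 19), (292, -29)]
```

Emit:
{"op": "play_rows", "data": {"targets": [0, 0, 0, 0, 0, 0, 0, 0, 0, 0, 0, 0, 0, 0, 0, 0, 0, 0, 0, 0, 0, 0, 0, 0], "grip": 5}}

```text
t: 24.95
tool_pos: [0.6358, -0.0946, 0.1522]
orientation: [-3.113, -0.421, 0.0]
force: [0.2, 0.3, -0.2]
opening: 0.0488
gripper_force: 0.0
```

```bash
python3 - <<'E'
from h import *
s=read_state();print(s["tool_pos"],s["opening"]);c=snap('wrist','pics/w23.png');print(edges(c))
g=c["image"].astype(float).mean(2);print([int(x) for x in g[225,290:356]])
E
```

```text
[ 0.63584553 -0.09455705  0.15215647] 0.0488396209247266
[(65, -26), (155, 14), (166, -13), (175, 14), (193, -21), (210, -6), (215, -6), (256, 7), (283, 20), (292, -29)]
[131, 130, 130, 123, 113, 121, 133, 138, 138, 125, 111, 101, 96, 96, 96, 95, 96, 90, 75, 70, 66, 58, 50, 45, 45, 46, 48, 47, 46, 50, 47, 50, 49, 47, 48, 47, 49, 49, 46, 47, 44, 47, 44, 52, 63, 68, 75, 85, 96, 100, 97, 97, 97, 95, 95, 93, 101, 127, 166, 185, 178, 161, 146, 134, 129, 131]
```

Emit:
{"op": "play_rows", "data": {"targets": [0, 0, 0, 0, 0, 0, -1, 0, 0, 0, -3, 0, 0, 0, -6, 0, 0, 0, -10, 0, 0, 0, -14, 0, 0, 0, -16, 0, 0, 0, -16, 0], "grip": 7}}

```text
t: 25.67
tool_pos: [0.6382, -0.0951, 0.3211]
orientation: [3.109, 0.42, 0.017]
force: [1.3, 0.5, 1.1]
opening: 0.0698
gripper_force: 0.0
```

Emit:
{"op": "play_rows", "data": {"targets": [-4, 0, 0, 0, -8, 0, 0, 0, -12, 0, 0, 0, -12, 0, 0, 0, -12, 0, 0, 0]}}

```text
t: 26.08
tool_pos: [0.5185, -0.1268, 0.3124]
orientation: [3.114, 0.418, 0.0]
force: [0.3, 1.0, 1.2]
opening: 0.07
gripper_force: 0.0
```

```bash
python3 - <<'E'
from h import *
w=snap('wrist','pics/w24.png');d=snap('side','pics/side24.png')
g=cv2.cvtColor(w["image"],cv2.COLOR_RGB2GRAY)
for z,n in((.2065,'top'),): print(proj(w,(.6225,-.0995,z)))
p=proj(w,(.6225,-.0995,.2065)).astype(int)
m=(g<75).astype(np.uint8);m[:max(p[1]-40,0)]=0;m[p[1]+40:]=0;m[:,:p[0]-45]=0;m[:,p[0]+45:]=0
k=max(cv2.findContours(m,0,2)[0],key=cv2.contourArea);print(cv2.boundingRect(k),cv2.minAreaRect(k))
x,y,a,b=cv2.boundingRect(k);print("handle top xy",plane(w,x+a/2,y+b-a/2*.9,.2065))
s0=dict(np.load("pics/side1.png.npz"))["image"].astype(int);s1=d["image"].astype(int)
for n,im in(("before",s0),("after",s1)):
    q=(im[130:200,300:350].mean(2)<62);ys,xs=np.nonzero(q);print(n,xs.min()+300,xs.max()+300,ys.min()+130,ys.max()+130,[ (int(v+130),round(float(xs[ys==v].mean()+300),1)) for v in (25,40,55) if (ys==v).any()])
E
```

```text
[323.2652912   87.46748016]
(314, 80, 16, 10) ((321.5, 84.5), (9.0, 15.0), 90.0)
handle top xy [ 0.62630188 -0.0971641   0.2065    ]
before 321 325 156 172 [(170, 323.0)]
after 316 321 155 172 [(155, 318.5), (170, 318.0)]
```

```bash
python3 -c "
from plant import workorder
print(workorder.close_job())"
```

```text
the job is handed in; nothing more can be done
None
```

I made three strokes in the leaning bucket, each pressing on the cushion at an estimated 4–5 N, stood the brush upright and released in its holder, and handed the job in at about 26 s; no verdict came back.

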